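# Hang the stamp caddy on the slatwall and put the dough stamp in it

### The arm

A 7-joint arm with a two-finger parallel gripper is mounted at the origin on the work surface. World frame = base frame: x ahead of the robot, y to its left, z up, the work surface at z = 0. Lengths are in mm, angles in rad, forces in N, time in s.
With the tool pointing down it reaches from about 425 to 925 mm from the base axis. Payload 6.8 kg.
Tool frame: the origin (TCP) lies at the very end of the fingers, on their centre line; the grasp point (between the pads) lies 19 mm behind it (manip.grip_point_offset is the z of the grasp point in the tool frame, in mm); z points along the fingers, y is the line along which they close (so a half turn about z gives the same grasp; the last joint's range is limited). The gripper opens to 85 mm and grips with 20 to 120 N. Pads are 22 mm wide; open, the fingers measure 114 mm over their backs; the gripper's body (76 mm by 85 mm) begins 54 mm behind the grasp point. The pads swing forward as they close: fully open they stand 13 mm farther back than shut.
Start: joints at [1.043, 0.477, 0.022, 1.555, -0.011, 1.109, -0.083], TCP at [275.126, -616.403, 231.308] pointing down, gripper open.
Joint ranges: [-2.96, 2.96], [-0.34, 2.1], [-1.41, 1.46], [0.24, 2.44], [-1.37, 4.51], [0.17, 1.92], [-2.96, 2.96]. Speed limits (rad/s): [2.39, 2.39, 3.14, 3.14, 3.14, 3.14, 3.14].

### API

Orientations are given as a rotation vector (axis times angle).
In Python, from cell import manip gives the robot as it stands. Calls block until the motion is done:
- manip.movep(position, orientation): joint-space move of the TCP to a pose.
- manip.move_l(position, ori=None, rate=150, threshold=None): straight line of the TCP; ori=None keeps the orientation; rate is the mean speed in mm/s. With threshold (N) it stops when the force on the tool has changed by that much, and returns True; else False.
- manip.goto_joints(angles): joint-space move.
- manip.open_gripper() and manip.clamp(force=None): open the fingers fully, or close them until they stop; force is the grip in N (None keeps the last).
- manip.pause(seconds).
- manip.ik(position, orientation): joint angles nearest the present ones, or None.
- manip.get_state(): the state.
- manip.capture(name): name is "scene" or "top"; returns a dict with "image" (400x640x3 uint8, red, green, blue), "vertical_fov" (degrees; the focal length in pixels is half the picture's height over the tangent of half this angle, whatever the lens; pixels are square), "cx", "cy" (the principal point, pixels), "D" ([k1, k2, p1, p2, k3] as OpenCV has them; the pictures are not rectified), "extrinsics" (4x4, takes a point from camera to world coordinates). Camera axes: x right, y down, z forward; pixel columns grow to the right and rows downward; lengths in mm; the calibration is good to about 2 mm. A picture is of the moment at which its call begins. There is no depth.
A pose or a line that the arm cannot do raises manip.PlanningError and nothing moves.
- manip.job_done(): hands the job in; it is judged then, once.
Trained networks look in a picture, given as the dict that the camera call returned (one of the last four; its "shot" number tells which), for a name from the list of things; names that differ only in an ending like _2 or _b are one class to them, and where a whole thing is asked for, a point or a joint stands for the part that bears it (a point fixed in the world has none). Each returns a list of dicts, best first, with "conf" (0 to 1); they miss things now and then, are a little off and sometimes report something else, mostly with a low value. They report only what shows in the picture. A call takes as long as a camera call. They do not tell look-alikes from the thing itself.
- manip.look_for(picture, query): "uv" ([column, row] in pixels, amid what is visible of it).
- manip.spot_point(picture, query): "uv" ([column, row] in pixels: a listed point, or the origin of a listed thing).
The state is a dict: "t": time; "qpos": joint angles; "joint_vel": joint speeds; "joint_torque": joint torques, N m; "position": TCP position; "tool_rot": TCP orientation; "contact_force": force on the tool from outside, world axes, zero at the start; "ft_torque": the same for the moment, N m; "opening": finger opening in mm; "finger_force": force on a finger pad.
Only numpy, scipy, OpenCV 4.12 (cv2) and the standard library are available. Lean on these libraries where they do the work, as an engineer would, in place of code of your own. Each camera call takes 0.05 s, during which the arm holds its last target. There are 200 camera calls.

### The job

Hang the aluminium caddy that has the hook lip in the upper groove of the slatwall, between the two steel hooks: tilt it to get the lip in, swing it down until it is fully seated, and let go. Then set the round dough stamp down upright in either bay of the hung caddy. Leave everything else standing where it is.

Things in the scene. Friction and masses are not known exactly. Their poses are not given: they have to be found in the camera images.
- caddy: Task caddy: open aluminium box with hook lip on its back. 120 long (x), 144 wide (y), walls 60 high, 4 thick, floor 4 (mm). Origin: centre of underside; z up, +x its front, -x its back. Back wall 84 high. Divider 12 thick at y = 0 makes two bays 112 x 62, centres y = +37 and -37. 0.3-0.52 kg. Starts upright on the counter.
- lip (a point): On the caddy at (-60, 0, 80) mm, caddy's axes: where the tongue's underside leaves the back face. The tongue (120 wide, 4 thick) runs 14 mm backwards from here; at its end a lip 4 mm thick turns up, to 39 mm above this point. 10 mm clear between back face and lip.
- handle (a point): On the caddy at (12.5, 0, 108) mm, caddy's axes: middle of the free part of its handle, an upright plate 12 mm thick in y, from x = -20 to 45, up to z = 125, clear above the walls, to pinch across its thickness from above.
- panel: Fixed slatwall stand, pale wood, 360 wide (y), 240 high, 57 thick. Origin on the counter under the middle of its face; +x points out of the face (away from the robot), z up. Upper groove along the full width: opening z = 180 to 214, slats 5 thick there, cavity behind 36 deep, z = 164 to 232 (mm). A lower groove, z = 38 to 72, is too low for the caddy.
- gap (a point): On the upper groove's front lower edge (180 mm above the counter), midway between the two fixed steel hooks; panel's axes. Hook plates are 24 wide, centres at y = +105 and -105 (186 mm clear); the hooks reach 102 mm out of the face, 146 to 185 mm above the counter.
- groove (a point): Middle of the panel's upper groove, front lower edge, panel's axes. The 39 mm lip enters the 34 mm opening only with the caddy's front raised 30 to 45 degrees. Seated: tongue on the lower edge, lip up behind the upper slat, back against the face, the caddy's +x along the panel's, underside 100 mm above the counter, front drooping up to 4 degrees from play.
- round_stamp: Task stamp: wooden dough stamp with ROUND base 50 mm in diameter, 16 mm thick, neck 18 mm in diameter, knob 26 mm in diameter from z = 72 to 94, 100 mm tall. Origin at the centre of the underside, z up. 0.11 to 0.23 kg.
- square_stamp: Bystander: like the round stamp but with a square base 50 x 50 mm; origin at the centre of its underside.
- plain_caddy: Bystander: similar caddy without hook lip, 110 x 130 mm, walls 60 mm, handle up to 125 mm; origin at the centre of its underside.
- bun: Bystander: bread bun 96 mm in diameter, 50 mm high, on the counter in front of the slatwall, below where the caddy hangs; origin under its centre.
- bottle: Bystander: amber bottle 60 mm in diameter, 190 mm high; origin under its centre.
- jar: Bystander: jar 70 mm in diameter, 100 mm high; origin under its centre.
- cup: Bystander: cup 76 mm in diameter, 90 mm high; origin under its centre.
Mind the look-alikes: they are no part of the job. What is shaped like the round_stamp but green is not meant. Leave any blue look-alike of the caddy alone.

How it is judged (in metres and radians):
On the way, in this order (a step that is already met when the one before it is completed fails the run):
1. the caddy hangs seated in the upper groove between the hooks, let go (x of caddy in the frame of gap between 0.052 and 0.07 m and y of caddy in the frame of gap between -0.022 and 0.022 m and z of caddy in the frame of gap between -0.087 and -0.072 m and angle between caddy's own z axis and vertical below 0.12 rad and angle between the x axis of caddy and the x axis of panel, either way round below 0.12 rad and contact force between caddy and the fingers below 0.05 N), for 0.3 s.
2. the round stamp stands in a bay of the hung caddy, let go (all of step 1 and x of round_stamp in the frame of caddy between -0.056 and 0.056 m and (y of round_stamp in the frame of caddy between -0.068 and -0.006 m or y of round_stamp in the frame of caddy between 0.006 and 0.068 m) and z of round_stamp in the frame of caddy between -0.002 and 0.012 m and angle between round_stamp's own z axis and vertical below 0.2 rad and contact force between round_stamp and the fingers below 0.05 N), for 0.2 s.
At the end, for the whole second after the job is handed in: Caddy hung in the upper groove: origin 52-70 mm out of the face, 72-87 mm below the groove's lower edge, within 22 mm of mid-gap, tilt and twist under 0.12 rad. Round stamp in a bay, underside within 12 mm of the caddy's, leaning under 0.2 rad. Both released and at rest (all of step 2 and linear speed of each of caddy, round_stamp below 0.02 m/s and angular speed of each of caddy, round_stamp below 0.2 rad/s); the robot touches nothing.
It fails at once if the plain caddy is pushed more than 40 mm away or tipped over (distance of plain_caddy from where it was at the start of the episode above 0.04 m or angle between plain_caddy's own z axis and vertical above 0.6 rad).
It fails at once if the square stamp is pushed more than 40 mm away or tipped over (distance of square_stamp from where it was at the start of the episode above 0.04 m or angle between square_stamp's own z axis and vertical above 0.6 rad).
It fails at once if the bottle, jar or cup is pushed more than 40 mm away or tipped over (distance of any of bottle, jar, cup from where it was at the start of the episode above 0.04 m or angle between any of bottle, jar, cup's own z axis and vertical above 0.6 rad).
It fails at once if the bun is pushed more than 40 mm away or tipped over (distance of bun from where it was at the start of the episode above 0.04 m or angle between bun's own z axis and vertical above 0.8 rad).
It also fails if it takes over 61 s, if anything falls off the work surface, if the arm or the gripper's body presses on something with over 40 N, if the wrist force passes 120 N, or if a joint passes its speed limit or range.

## Working session

There is one attempt and no reset: what is moved stays moved. The work goes in short steps, each a Python script; the robot and the scene stay as the last script left them, time stands still between calls to the robot, and variables do not carry over. Pictures are saved under pics/ and viewed, at most 12 in all, crops included, and the job is handed in when it is done.

```bash
ls; mkdir -p pics
python3 - <<'E'
from cell import manip
import cv2
for n in("scene","top"):
    c=manip.capture(n); cv2.imwrite(f"pics/{n}0.png",c["image"][:,:,::-1])
    print(n,c["vertical_fov"],c["cx"],c["cy"],c["D"],c["extrinsics"].round(3).tolist() if hasattr(c["extrinsics"],'round') else c["extrinsics"])
    for q in ["caddy","plain_caddy","round_stamp","square_stamp","panel","bun","bottle","jar","cup"]:
        print(q,[(([round(float(v)) for v in d["uv"]]),round(d["conf"],2)) for d in manip.look_for(c,q)][:4])
    for q in ["caddy","lip","handle","gap","groove","round_stamp","plain_caddy","bun","panel"]:
        print("pt",q,[(([round(float(v),1) for v in d["uv"]]),round(d["conf"],2)) for d in manip.spot_point(c,q)][:4])
s=manip.get_state();print(s, manip.grip_point_offset)
E
```

```text
pics
scene 54.53416149746043 322.54070562445713 192.55787930695783 [-0.07360926  0.          0.          0.          0.        ] [[-0.645, 0.516, -0.564, 1121.327], [0.764, 0.427, -0.484, 486.47], [-0.009, -0.743, -0.669, 833.983], [0.0, 0.0, 0.0, 1.0]]
caddy [([306, 124], 0.67), ([240, 204], 0.65)]
plain_caddy [([273, 161], 0.73)]
round_stamp [([286, 252], 0.83), ([248, 288], 0.64)]
square_stamp [([414, 306], 0.85)]
panel [([364, 191], 0.6), ([273, 162], 0.59)]
bun []
bottle [([205, 166], 0.6)]
jar [([327, 282], 0.87)]
cup [([477, 277], 0.88)]
pt caddy [([316.8, 139.6], 0.92), ([242.3, 219.7], 0.9)]
pt lip [([301.8, 114.7], 0.58)]
pt handle [([236.2, 192.9], 0.93), ([316.7, 115.5], 0.66), ([271.3, 171.6], 0.46)]
pt gap [([237.4, 191.5], 0.61)]
pt groove [([349.3, 178.1], 0.92)]
pt round_stamp [([289.4, 259.2], 0.98), ([251.1, 292.7], 0.84)]
pt plain_caddy [([273.1, 169.5], 0.7)]
pt bun [([337.4, 245.9], 0.67), ([473.6, 289.8], 0.54)]
pt panel [([346.0, 225.9], 0.63), ([352.1, 178.2], 0.61)]
top 51.827855998198345 329.0812638643641 203.15294809398625 [0.01663303 0.         0.        
[... 941 characters left out ...]
2241967,  1.55539432, -0.01151677,
        1.1092604 , -0.08309752]), 'joint_vel': array([-6.42380605e-04,  8.55862158e-04,  2.04741522e-04,  6.28307296e-04,
       -1.39967276e-03,  2.23566438e-05, -1.75669253e-03]), 'joint_torque': array([-1.64762668e-05, -5.96308780e+01,  1.60637833e+00, -2.81539571e+01,
        1.24318746e-02,  1.69231836e-03,  2.04130566e-05]), 'position': array([ 275.13480011, -616.41832328,  231.32609417]), 'tool_rot': array([3.07257337e+00, 6.54518143e-01, 7.09128646e-05]), 'contact_force': array([ 0.19806046, -0.36433167, -0.44342151]), 'ft_torque': array([-0.00463041, -0.03978053,  0.00822278]), 'finger_force': 0.0, 'opening': 85.41275937336906} -18.700000000000003
```

View images.

```bash
cd pics
python3 - <<'E'
import cv2
a=cv2.imread("scene0.png");cv2.imwrite("s0c.png",cv2.resize(a[60:330,150:510],None,fx=2.2,fy=2.2,interpolation=2))
a=cv2.imread("top0.png");cv2.imwrite("t0c.png",cv2.resize(a[90:360,150:510],None,fx=2.2,fy=2.2,interpolation=2))
E
```

```text
(no output)
```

View pics/s0c.png

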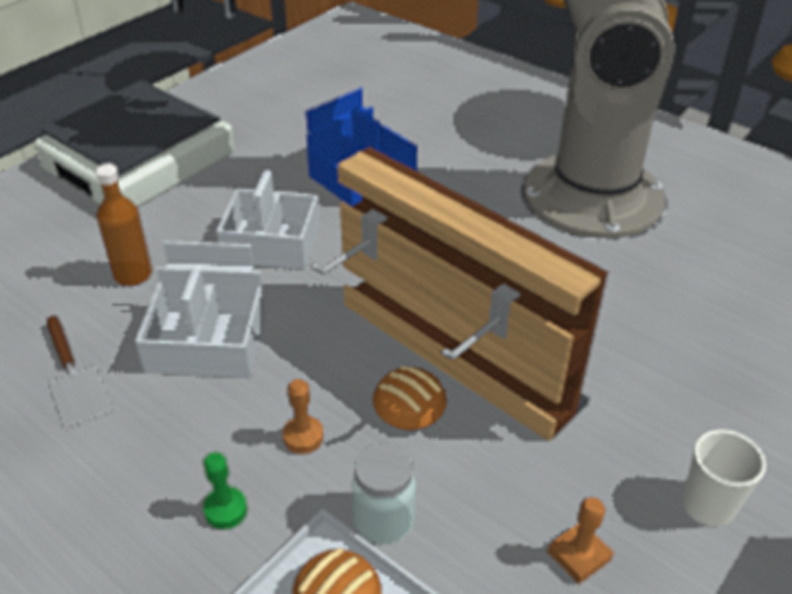

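View pics/t0c.png

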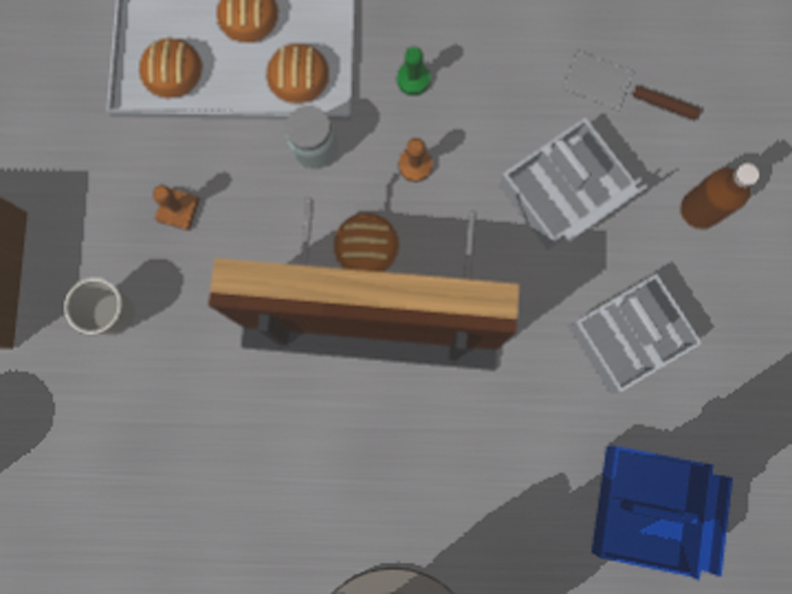

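The scene crop shows the silver tall-backed caddy at about full-image (240,204), beside the plain caddy at (273,162). The round wooden stamp is at (287,252) with a green look-alike at (251,287), and the panel face is turned to the camera. The top view agrees: caddy (410,175), round stamp (338,163), bun in front of the panel. Next I'll zoom in for corner clicks.

```bash
cd pics
python3 - <<'E'
import cv2,numpy as np
s=cv2.imread("scene0.png");t=cv2.imread("top0.png")
def T(a,x,y,w=80,lab=1):
    h=w*3//4
    o=cv2.resize(a[y:y+h,x:x+w],(400,300),interpolation=cv2.INTER_CUBIC)
    for k in range(0,w,10):
        p=int(k*400/w); cv2.line(o,(p,0),(p,4),(0,0,255),1); cv2.line(o,(0,p),(4,p),(0,0,255),1)
        if k%20==0: cv2.putText(o,str(x+k),(p,14),0,.33,(0,0,255)); cv2.putText(o,str(y+k),(5,p+4),0,.33,(0,0,255))
    return o
cv2.imwrite("z.png",np.vstack([np.hstack([T(s,200,165,92),T(t,370,140,80)]),np.hstack([T(s,295,115,80),T(s,370,165,120)])]))
E
```

```text
(no output)
```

View pics/z.png

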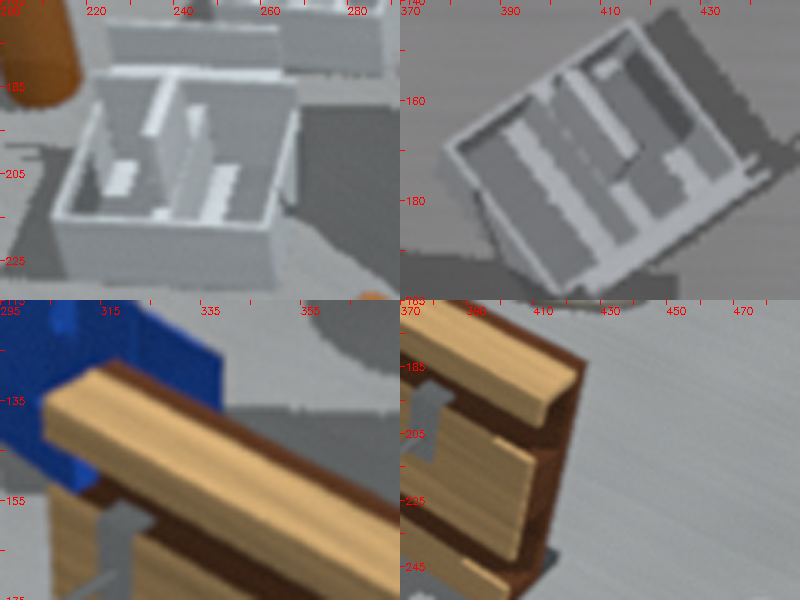

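Clicked corners: caddy front rim in scene at (212,215) and (263,217), and in top at (379,169) and (416,144). Panel front-face corners in scene are (304,135) and (414,196). I'll fit planar poses to these.

```bash
cat > h.py <<'E'
import numpy as np, cv2
from scipy.optimize import least_squares
from scipy.spatial.transform import Rotation as R
from cell import manip
def intr(c):
    f=200/np.tan(np.radians(c["vertical_fov"])/2)
    return np.array([[f,0,c["cx"]],[0,f,c["cy"]],[0,0,1.]]),np.array(c["D"],float),np.array(c["extrinsics"],float)
def project(c,P):
    K,D,E=intr(c); W=np.linalg.inv(E)
    return cv2.projectPoints(np.atleast_2d(P).astype(float),cv2.Rodrigues(W[:3,:3])[0],W[:3,3],K,D)[0][:,0]
def onplane(c,uv,z):
    K,D,E=intr(c); p=cv2.undistortPoints(np.array([[uv]],float),K,D)[0,0]
    d=E[:3,:3]@[p[0],p[1],1]; return E[:3,3]+d*(z-E[2,3])/d[2]
def fit(obs,x0):
    """obs: [(cap,{pt:uv})]; pose (x,y,yaw) on the counter"""
    def res(v):
        r=[]
        for c,d in obs:
            P=np.array(list(d)).astype(float)@R.from_euler("z",v[2]).as_matrix().T+[v[0],v[1],0]
            r.append((project(c,P)-np.array(list(d.values()))).ravel())
        return np.concatenate(r)
    s=least_squares(res,x0,loss="soft_l1",x_scale=[10,10,.1]); return s.x,res(s.x).reshape(-1,2)
E
python3 - <<'E'
from h import *
import pickle
cs=manip.capture("scene");ct=manip.capture("top"); pickle.dump((cs,ct),open("c0.pkl","wb"))
S={(60,-72,60):(212.2,215.1),(60,72,60):(263.2,217.4),(60,-72,0):(216,229.4),(60,72,0):(263.2,231.7),(-58,-72,84):(222.3,181.6),(-58,72,84):(268.3,183.4),(-72,-60,119):(224.6,170.1),(-72,60,119):(264.4,171.4),(12.5,0,108):(236.2,192.9)}
T={(60,72,60):(378.6,169.4),(60,-72,60):(416.4,144.4),(-74,60,119):(408,198.4),(-74,-60,119):(444,174.4),(12.5,0,108):(405.9,162.1)}
np.set_printoptions(precision=2,suppress=True)
g=onplane(ct,(405,177),30); print(g)
for o in ([(cs,S),(ct,T)],[(cs,S)],[(ct,T)]):
    v,r=fit(o,[g[0],g[1],.6]); print("caddy",v); 
    print(r.tolist() if len(o)==2 else np.abs(r).mean())
PS={(0,-180,240):(303.6,134.6),(0,-180,214):(304,142.4),(0,-180,180):(305,152),(0,180,214):(412.9,203.1),(0,180,240):(414.4,195.6),(0,180,180):(410.5,213),(0,180,72):(404.5,243),(0,180,38):(402.4,250.5)}
PT={(0,180,240):(247.7,208.2),(0,-180,240):(385.5,218.6)}
for o in ([(cs,PS),(ct,PT)],[(cs,PS)],[(ct,PT)]):
    v,r=fit(o,[450,0,0]); print("panel",v); 
    print(r.round(1).tolist() if len(o)==2 else np.abs(r).mean())
print("stamp",onplane(cs,(289.4,259.2),0),onplane(ct,(337,162.1),0), "bun",onplane(ct,(316.8,203.8),0))
for n,u,z in(("jar",(292,154),60),("bottle",(490,172),170),("plain",(438,243),30),("cup",(193,228),60)): print(n,onplane(ct,u,z))
E
```

```text
[ 637.11 -227.17   30.  ]
caddy [ 648.92 -230.49    0.62]
[[-0.2782472993242209, -0.5172468197085323], [-1.382985078635386, -0.008363793961081], [0.022044599764200257, -0.40644160943398333], [0.9897512960072845, 0.17755107773393775], [-0.5543509689300095, -0.40430870441241495], [0.44216529471117383, 0.02227605465370175], [0.2234151713690551, -0.7246678753996889], [0.017434744018487436, -0.27136122340269253], [1.928941310006394, -0.8732811480971066], [-1.3148963157111098, -1.3652985158507818], [-1.474873117477614, -1.4565230391797002], [1.5759155087073395, -1.543517592028735], [-1.2118279996570323, -0.1422364285491824], [2.056854398516691, 0.9460719838903913]]
caddy [ 649.94 -229.64    0.63]
0.43594378349319624
caddy [ 646.2  -231.81    0.61]
1.154455421372336
panel [480.58  41.87  -0.06]
[[0.2, -0.4], [0.2, -0.4], [-0.4, -0.1], [-0.4, -0.7], [-0.2, -1.4], [-0.0, -0.2], [-0.1, -0.5], [0.2, 0.5], [-1.5, -1.0], [-0.8, -0.4]]
panel [481.7   42.85  -0.06]
0.2632251586559047
panel [478.9   38.78  -0.06]
0.20568595461897132
stamp [681.26 -11.83   0.  ] [691.29 -12.08   0.  ] bun [551.51  49.86   0.  ]
jar [696.69 128.9   60.  ]
bottle [ 618.02 -439.95  170.  ]
plain [ 431.16 -324.45   30.  ]
cup [457.87 418.59  60.  ]
```

```bash
cat >> h.py <<'E'
CAD=(649.3,-230.3,.62); PAN=np.array([480.6,41.6,-.06])
FLIP=0
GX,GZ=12.5,108.
def tool(org,yaw,th,flip=None):
    """tool pose (TCP) for caddy origin, yaw, front-up tilt th (rad)"""
    Rc=R.from_euler("z",yaw)*R.from_euler("y",-th)
    Rt=Rc*R.from_euler("x",np.pi)*R.from_euler("z",np.pi*(FLIP if flip is None else flip))
    p=np.array(org)+Rc.apply([GX,0,GZ])+Rt.apply([0,0,-manip.grip_point_offset])
    return p,Rt.as_rotvec()
def ptool(px,pz,deg,py=0,pan=None,flip=None):
    """tool pose for caddy lip point at panel (px,py,pz), tilt deg"""
    pan=PAN if pan is None else pan; th=np.radians(deg); Rp=R.from_euler("z",pan[2])
    P=Rp.apply([px,py,pz])+[pan[0],pan[1],0]
    return tool(P-(Rp*R.from_euler("y",-th)).apply([-60,0,80]),pan[2],th,flip)
E
python3 - <<'E'
from h import *
np.set_printoptions(precision=2,suppress=True)
for fl in (0,1):
    for n,a in (("grasp",tool((*CAD[:2],0),CAD[2],0,fl)),("lift",tool((*CAD[:2],200),CAD[2],0,fl)),("pre",ptool(80,275,37,flip=fl)),("ent",ptool(60,186,37,flip=fl)),("in",ptool(3,191,37,flip=fl)),("in45",ptool(3,191,44,flip=fl)),("seat",ptool(0,180,0,flip=fl))):
        print(fl,n,a[0],manip.ik(*a))
E
```

```text
0 grasp [ 659.47 -223.04   89.3 ] [ 0.33  0.66 -0.14  1.6   0.11  0.89 -0.8 ]
0 lift [ 659.47 -223.04  289.3 ] [ 0.33  0.48 -0.14  1.42  0.07  1.25 -0.77]
0 pre [612.67  33.67 326.06] [ 0.73  0.1  -1.02  2.04  0.61  0.5  -2.35]
0 ent [592.7   34.87 237.06] [ 0.52  0.18 -0.85  2.19  1.08  0.39 -2.84]
0 in [535.8   38.28 242.06] [ 0.89  0.1  -1.22  2.28  1.02  0.37 -2.82]
0 in45 [529.2   38.68 248.05] [ 0.02 -0.02 -0.38  2.41  1.47  0.28  2.93]
0 seat [552.97  37.25 189.3 ] [ 0.12  0.35 -0.38  1.87  0.16  0.95 -1.95]
1 grasp [ 659.47 -223.04   89.3 ] [ 0.93  1.   -1.2   1.55  0.96  1.27  1.78]
1 lift [ 659.47 -223.04  289.3 ] [ 0.92  0.74 -1.19  1.38  0.68  1.47  1.95]
1 pre [612.67  33.67 326.06] [ 0.5   0.07 -0.77  2.05  0.54  0.47  0.84]
1 ent [592.7   34.87 237.06] [ 0.46  0.17 -0.79  2.2   1.05  0.37  0.32]
1 in [535.8   38.28 242.06] [ 0.43  0.04 -0.75  2.3   0.91  0.32  0.4 ]
1 in45 [529.2   38.68 248.05] [-0.4  -0.04  0.02  2.43  1.47  0.3  -0.21]
1 seat [552.97  37.25 189.3 ] [ 0.42  0.43 -0.76  1.85  0.35  1.    1.02]
```

```bash
sed -i 's/^GX,GZ=.*/GX,GZ=12.5,108.; ALPHA=np.radians(20)/; s/Rt=Rc\*R.from_euler("x",np.pi)/Rt=Rc*R.from_euler("y",ALPHA)*R.from_euler("x",np.pi)/' h.py
python3 - <<'E'
from h import *
np.set_printoptions(precision=2,suppress=True)
for fl in (0,1):
    for n,a in (("grasp",tool((*CAD[:2],0),CAD[2],0,fl)),("lift",tool((*CAD[:2],200),CAD[2],0,fl)),("pre",ptool(80,275,37,flip=fl)),("ent",ptool(60,186,37,flip=fl)),("in",ptool(3,191,37,flip=fl)),("seat",ptool(0,180,0,flip=fl))):
        print(fl,n,a[0],R.from_rotvec(a[1]).as_matrix()[:,2],manip.ik(*a))
E
```

```text
0 grasp [ 654.27 -226.75   90.43] [-0.28 -0.2  -0.94] [ 0.17  0.77 -0.06  1.42  0.29  1.22 -0.97]
0 lift [ 654.27 -226.75  290.43] [-0.28 -0.2  -0.94] [ 0.17  0.6  -0.06  1.25  0.27  1.55 -0.88]
0 pre [606.89  34.01 323.11] [ 0.29 -0.02 -0.96] [ 0.35  0.19 -0.62  1.81  0.26  0.91 -2.01]
0 ent [586.93  35.21 234.11] [ 0.29 -0.02 -0.96] [ 0.29  0.24 -0.58  1.96  0.34  0.72 -2.11]
0 in [530.03  38.63 239.11] [ 0.29 -0.02 -0.96] [ 0.38  0.14 -0.67  2.07  0.29  0.7  -2.1 ]
0 seat [546.59  37.64 190.43] [-0.34  0.02 -0.94] [ 0.02  0.52 -0.23  1.64  0.03  1.33 -1.84]
1 grasp [ 654.27 -226.75   90.43] [-0.28 -0.2  -0.94] [ 0.75  1.1  -1.2   1.37  1.07  1.68  1.72]
1 lift [ 654.27 -226.75  290.43] [-0.28 -0.2  -0.94] [ 0.72  0.87 -1.19  1.2   0.89  1.87  1.87]
1 pre [606.89  34.01 323.11] [ 0.29 -0.02 -0.96] [ 0.39  0.2  -0.68  1.8   0.27  0.91  1.12]
1 ent [586.93  35.21 234.11] [ 0.29 -0.02 -0.96] [ 0.43  0.27 -0.74  1.95  0.42  0.74  0.97]
1 in [530.03  38.63 239.11] [ 0.29 -0.02 -0.96] [ 0.52  0.17 -0.82  2.06  0.34  0.71  1.  ]
1 seat [546.59  37.64 190.43] [-0.34  0.02 -0.94] [ 0.37  0.62 -0.75  1.61  0.28  1.39  1.07]
```

Run:
```python
from h import *
np.set_printoptions(precision=2,suppress=True)
manip.movep(*tool((*CAD[:2],200),CAD[2],0))
c=manip.capture("scene"); cv2.imwrite("pics/s1.png",c["image"][:,:,::-1])
print([ (np.round(d["uv"],1),round(d["conf"],2)) for d in manip.spot_point(c,"handle")])
p,o=tool((*CAD[:2],0),CAD[2],0)
print(manip.move_l(p+[0,0,40],o,rate=250), manip.move_l(p,o,rate=120,threshold=10))
manip.clamp(90)
s=manip.get_state(); print(s["t"],s["opening"],s["finger_force"],s["contact_force"],s["position"])
p2,_=tool((*CAD[:2],40),CAD[2],0)
manip.move_l(p2,o,rate=100)
s=manip.get_state(); print(s["t"],s["opening"],s["finger_force"],s["contact_force"],s["ft_torque"])
for n in("scene","top"):
    c=manip.capture(n); cv2.imwrite(f"pics/{n}2.png",c["image"][:,:,::-1])
    print(n,project(c,R.from_euler("z",CAD[2]).apply([GX,0,GZ])+[*CAD[:2],40]),[(q,[(np.round(d["uv"],1),round(d["conf"],2)) for d in manip.spot_point(c,q)]) for q in("handle","lip")])
```

```text
[(array([236.9, 191.8]), 0.66), (array([319.2, 115.5]), 0.66)]
False False
6.0333 11.028807787414783 88.20887446403503 [ 2.34 -0.99  1.25] [ 654.7  -227.1    90.63]
6.5833 10.699160254354139 87.49504208564758 [-0.2  -0.2  -4.98] [ 0.44 -0.62  0.03]
scene [[235.84 181.3 ]] [('handle', [(array([233.6, 180.7]), 0.98), (array([321.7, 116.2]), 0.8)]), ('lip', [(array([240.1, 173. ]), 0.68), (array([306.8, 116.3]), 0.62)])]
top [[410.3  158.87]] [('handle', [(array([444. , 323.5]), 0.59)]), ('lip', [(array([470. , 329.8]), 0.84), (array([227. , 183.8]), 0.62)])]
```

```bash
cd pics
python3 - <<'E'
import cv2
a=cv2.imread("scene2.png");cv2.imwrite("s2c.png",cv2.resize(a[90:250,180:390],None,fx=3.5,fy=3.5,interpolation=2))
E
```

```text
(no output)
```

View pics/s2c.png

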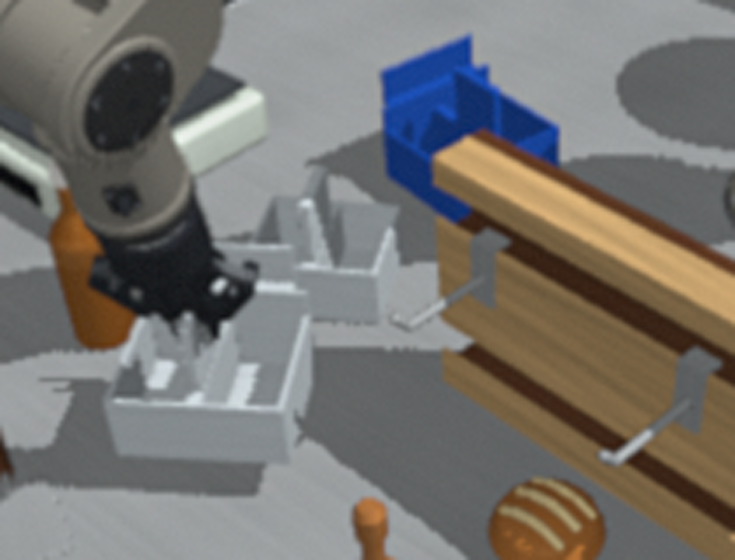

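The caddy is held level above the counter, with front rim corners at full-image (210.6,205.1) and (261.4,208). Next I'll check the in-hand offset and move to pre-insert.

Run:
```python
from h import *
import pickle
np.set_printoptions(precision=2,suppress=True)
cs,ct=pickle.load(open("c0.pkl","rb"))
O={(60,-72,100):(210.6,205.1),(60,72,100):(261.4,208),(60,-72,40):(213.7,219.1),(60,72,40):(262.3,222.3),(-58,72,124):(268.6,173.7)}
v,r=fit([(cs,O)],CAD); print(v,r.tolist())
manip.move_l(tool((*CAD[:2],210),CAD[2],0)[0],rate=250)
manip.movep(*ptool(80,275,37))
s=manip.get_state(); print(s["t"],s["position"],ptool(80,275,37)[0],s["contact_force"],s["opening"])
for n in("scene","top"):
    c=manip.capture(n); cv2.imwrite(f"pics/{n}3.png",c["image"][:,:,::-1])
a=cv2.imread("pics/scene3.png");cv2.imwrite("pics/s3c.png",cv2.resize(a[30:280,220:500],None,fx=2.4,fy=2.4,interpolation=2))
```

```text
[ 647.93 -227.2     0.6 ] [[-0.731284414145847, -0.659350556554358], [-0.5420464273095718, -0.3035368707254804], [0.4271314873168137, 0.4751178109104046], [1.020115829009228, 0.6245309740393736], [-0.007997902996180528, -0.19578934885893773]]
8.75 [606.78  32.48 321.99] [606.89  34.01 323.11] [ 0.9   0.11 -5.3 ] 11.300455958478143
```

View pics/s3c.png

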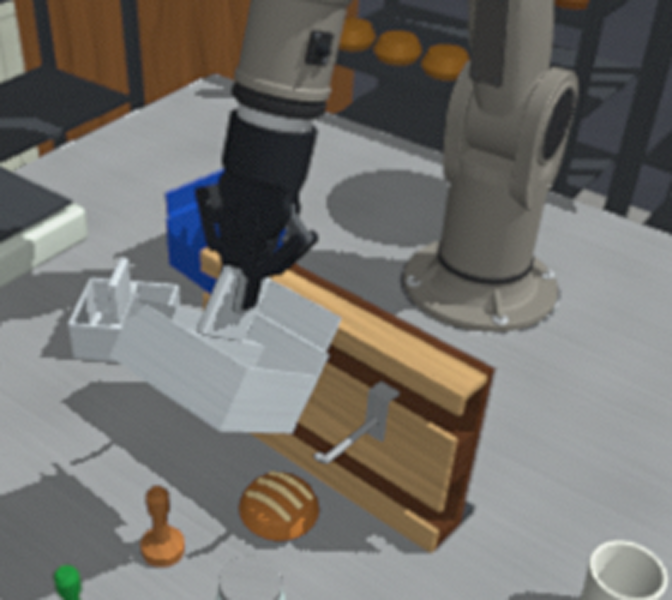

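Run:
```python
from h import *
import pickle
np.set_printoptions(precision=1,suppress=True)
cs,ct=pickle.load(open("c0.pkl","rb"))
s=manip.get_state();print(s["position"],s["tool_rot"],ptool(80,275,37)[1])
img=cv2.imread("pics/scene3.png")
Rt=R.from_rotvec(s["tool_rot"]); 
def cadR(extra=0): return Rt*R.from_euler("x",np.pi)*R.from_euler("y",-ALPHA)*R.from_euler("y",-np.radians(extra))
Q=np.array([(60,-72,60),(60,72,60),(60,72,0),(60,-72,0),(-60,72,0),(-60,72,84),(-74,60,119),(-74,-60,119)],float)
g=s["position"]+Rt.apply([0,0,manip.grip_point_offset])
for e,col in((0,(0,0,255)),):
    W=cadR(e).apply(Q-[GX,0,GZ])+g; uv=project(cs,W); print(uv)
    cv2.polylines(img,[np.round(uv[[0,1,2,3,0]]*16).astype(int),np.round(uv[[2,4,5,6,7]]*16).astype(int)],False,col,1,cv2.LINE_AA,4)
Q2=np.array([(0,y,z) for y,z in((-180,214),(180,214),(180,180),(-180,180))],float)
uv=project(cs,R.from_euler("z",PAN[2]).apply(Q2)+[*PAN[:2],0]);cv2.polylines(img,[np.round(uv*16).astype(int)],True,(0,255,0),1,cv2.LINE_AA,4)
cv2.imwrite("pics/ov.png",cv2.resize(img[120:270,250:430],None,fx=4,fy=4,interpolation=2))
```

```text
[607.4  32.2 322.2] [ 3.1 -0.1  0.5] [ 3.1 -0.1  0.5]
[[274.4 152.8]
 [321.7 181.9]
 [309.7 208.2]
 [264.2 177.3]
 [340.3 209.4]
 [355.9 176.5]
 [361.4 161. ]
 [323.2 140.5]]
```

View pics/ov.png

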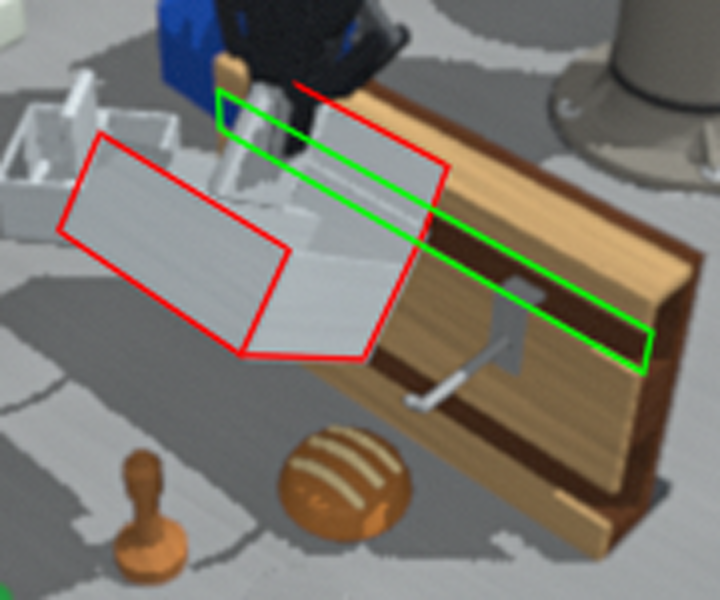

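The overlay of the predicted caddy pose (red) and groove (green) matches the image to about 1 px, so nothing has slipped. Inserting now.

```bash
cat >> h.py <<'E'
bias=np.zeros(3)
def go(a,rate=80,th=None,upd=True):
    global bias
    p,o=a; hit=manip.move_l(p+bias,o,rate=rate,threshold=th)
    s=manip.get_state(); e=p-s["position"]
    if upd and not hit: bias=np.clip(bias+e,-4,4)
    print(round(s["t"],2),"hit" if hit else "","err",e.round(1),"F",s["contact_force"].round(1),flush=True)
    return hit
E
python3 - <<'E'
from h import *
seq=[(70,215,37,None),(60,186,37,None),(50,186,37,12),(40,186,37,12),(21,186,37,12),(15,191,37,12),(4,191,37,12)]
for i,(x,z,d,th) in enumerate(seq):
    if go(ptool(x,z,d),rate=100 if i<2 else 50,th=th): print("stopped at",i); break
c=manip.capture("scene"); cv2.imwrite("pics/s4.png",c["image"][:,:,::-1])
E
```

```text
9.61  err [-0.7 -0.  -0.7] F [ 0.1 -1.  -3.8]
10.07  err [ 0.3 -0.   0.3] F [ 0.1  0.4 -5. ]
10.42  err [ 0.4  0.  -0.1] F [ 0.4 -0.2 -5.3]
10.76  err [0.3 0.1 0.5] F [ 0.6  0.9 -5.1]
11.28  err [-0.3 -0.1 -0.2] F [ 0.1 -0.3 -4.6]
11.59  err [-0.1  0.  -0.2] F [-0.3 -0.8 -4.5]
11.97  err [0.5 0.1 0.5] F [-0.1 -0.1 -4.8]
```

Run:
```python
from h import *
for d,z in((30,190),(23,188),(16,186.5),(10,185.5),(7,185)):
    if go(ptool(4,z,d),rate=50,th=15): print("stopped",d); break
else:
    # probe the face
    b=bias.copy(); hit=go(ptool(-6,185,7),rate=15,th=8)
    s=manip.get_state(); p0=ptool(0,185,7)[0]
    d=R.from_euler("z",-PAN[2]).apply(s["position"]-p0); print("px at contact",d)
```

```text
12.34  err [-1.   0.1  0.1] F [-0.2  0.1 -4.2]
12.68  err [0.9 0.1 0.1] F [ 0.  -0.7 -3.9]
13.02  err [ 0.2  0.1 -0.1] F [ 0.3 -1.3 -5.5]
13.33  err [ 0.   0.  -0.1] F [ 0.4 -1.2 -5.4]
13.58  err [ 0.1 -0.  -0.2] F [ 1.4 -2.2 -4.5]
13.97 hit err [-9.   1.1 -0.5] F [ 3.  -0.4 -3.3]
px at contact [ 3.05304402 -0.5586027   0.45732092]
```

Run:
```python
from h import *
def px():
    s=manip.get_state(); return R.from_euler("z",-PAN[2]).apply(s["position"]-ptool(0,185,7)[0]).round(2),s["contact_force"].round(1)
go(ptool(5.5,185,7),rate=20,upd=False); manip.pause(.2); print(px())
for x in(4.5,3.5,2.5,1.5,.5,-.5,-1.5,-2.5):
    go(ptool(x,185,7),rate=20,upd=False); manip.pause(.1); p,f=px(); print(p,f)
    if f[0]>10: break
```

```text
14.31  err [ 0.5 -0.   0.4] F [-0.7 -0.6 -4.3]
(array([ 5.14, -0.03, -0.34]), array([-0.2, -1.2, -5.4]))
14.76  err [0.  0.1 0.1] F [ 0.2 -1.1 -4.9]
[ 4.47 -0.07 -0.06] [-0.4 -0.9 -4.9]
15.11  err [-0.2  0.1 -0.1] F [ 0.2 -1.1 -4.8]
[ 3.63 -0.11  0.04] [ 0.4 -0.9 -4.2]
15.46  err [-0.8  0.3 -0.3] F [ 3.7 -1.7 -4.8]
[ 3.26 -0.2   0.25] [ 3.4 -2.6 -4.3]
15.81  err [-1.5  0.5 -0.5] F [ 5.8 -2.9 -4.3]
[ 2.99 -0.37  0.46] [ 5.6 -2.  -5.6]
16.16  err [-2.3  0.6 -0.7] F [ 7.6 -2.8 -5.1]
[ 2.78 -0.43  0.64] [ 7.9 -3.6 -4.2]
16.51  err [-3.1  0.7 -0.9] F [ 9.3 -3.7 -5.1]
[ 2.59 -0.5   0.81] [10.4 -3.  -4.8]
```

```bash
sed -i 's/480.6,41.6/484.2,41.4/' h.py
python3 - <<'E'
from h import *
for x,z,d in((2,185,7),(2,184.5,3.5),(2,184,0)):
    go(ptool(x,z,d),rate=25,th=15,upd=False)
for z in(182.5,181.5,180.5,179.5,178.5,177.5):
    go(ptool(1.5,z,0),rate=20,upd=False); manip.pause(.1)
    s=manip.get_state(); print(s["contact_force"].round(1),(s["position"]-ptool(1.5,180,0)[0]).round(2))
    if s["contact_force"][2]>1: break
c=manip.capture("scene"); cv2.imwrite("pics/s5.png",c["image"][:,:,::-1])
cv2.imwrite("pics/s5c.png",cv2.resize(c["image"][100:260,240:450,::-1],None,fx=3.5,fy=3.5,interpolation=2))
E
```

```text
17.0  err [ 0.7 -0.1  0.2] F [-0.2 -2.1 -4.2]
17.33  err [ 0.3 -0.   0.6] F [-0.5 -2.4 -5.5]
17.67  err [ 0.1 -0.   0.3] F [-0.2 -1.3 -5.2]
17.92  err [ 0.1  0.  -0.3] F [ 0.5 -1.4 -5.8]
[ 0.7 -2.4 -5.4] [-0.06 -0.01  2.7 ]
18.27  err [ 0.   0.  -0.1] F [ 0.6 -1.8 -4.3]
[-0.5 -1.7 -3.3] [-0.03  0.02  1.58]
18.62  err [ 0.  -0.   0.1] F [-0.3 -2.  -4.1]
[-0.2 -1.3 -3.5] [-0.04  0.04  0.42]
18.97  err [-0.1  0.  -0.3] F [ 1.4 -2.9 -0.3]
[ 0.4 -2.3  0. ] [ 0.11  0.02 -0.22]
19.32  err [-0.3  0.1 -0.9] F [ 0.6 -3.6  5.7]
[ 0.2 -2.   5.6] [ 0.28 -0.06 -0.63]
```

View pics/s5c.png

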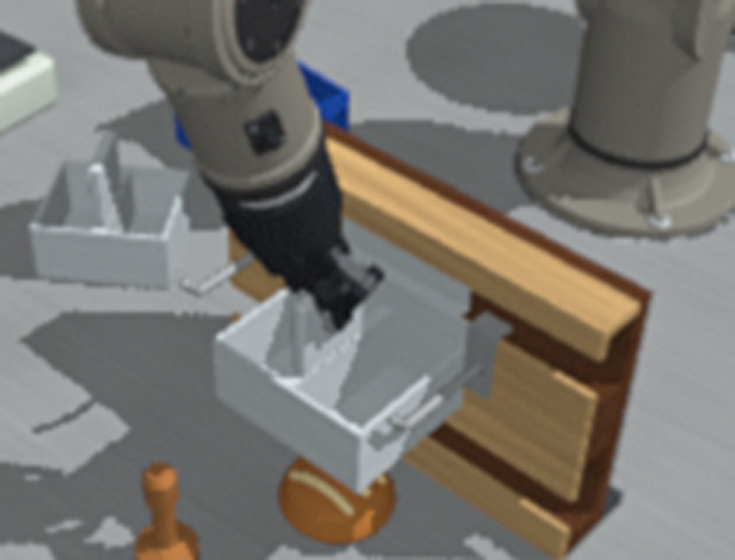

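The caddy sits level with its lip in the groove between the hooks, and contact came at z=180 as expected. Releasing and retreating.

Run:
```python
from h import *
np.set_printoptions(precision=1,suppress=True)
manip.open_gripper()
s=manip.get_state(); zt=R.from_rotvec(s["tool_rot"]).apply([0,0,1])
manip.move_l(s["position"]-zt*130,rate=200)
s=manip.get_state(); print(s["t"],s["position"],s["contact_force"])
# pre-check for stamp
yaw=PAN[2]
for k in (1,-1):
    o=(R.from_euler("z",yaw+k*np.pi/2)*R.from_euler("x",np.pi)).as_rotvec()
    for p in([686,-12,83-19+100],[686,-12,64],[570,5,330],[565,5,172]): print(k,p,manip.ik(p,o))
manip.movep([686,-12,250],(R.from_euler("z",yaw+np.pi/2)*R.from_euler("x",np.pi)).as_rotvec()) if 0 else None
for n in("scene","top"):
    c=manip.capture(n); cv2.imwrite(f"pics/{n}6.png",c["image"][:,:,::-1])
    print(n,[(q,[(np.round(d["uv"],1),round(d["conf"],2)) for d in manip.spot_point(c,q)]) for q in("handle","caddy","round_stamp")])
a=cv2.imread("pics/scene6.png")[110:250,240:420];b=cv2.imread("pics/top6.png")[120:260,240:420]
cv2.imwrite("pics/c6.png",cv2.resize(np.hstack([a,b]),None,fx=2.2,fy=2.2,interpolation=2))
```

```text
20.975 [595.3  34.7 309.9] [ 0.5 -0.2  0.1]
1 [686, -12, 164] [ 0.2  0.6 -0.4  1.6  0.3  1.  -0.4]
1 [686, -12, 64] [ 0.2  0.7 -0.4  1.6  0.4  0.9 -0.4]
1 [570, 5, 330] [ 0.2  0.3 -0.4  1.7  0.1  1.2 -0.3]
1 [565, 5, 172] [ 0.2  0.4 -0.5  1.9  0.2  0.9 -0.4]
-1 [686, -12, 164] [-0.6  0.7  0.8  1.6 -0.6  1.1 -2.8]
-1 [686, -12, 64] [-0.6  0.9  0.8  1.7 -0.8  1.  -2.7]
-1 [570, 5, 330] [-1.   0.5  1.3  1.7 -0.5  1.3 -2.8]
-1 [565, 5, 172] [-0.8  0.5  0.9  1.9 -0.4  0.9 -2.9]
scene [('handle', [(array([346. , 225.2]), 0.69), (array([331.1, 187.8]), 0.68), (array([321.4, 116. ]), 0.62), (array([337.3, 244.7]), 0.3)]), ('caddy', [(array([336.1, 217.1]), 0.83), (array([315.4, 140.9]), 0.66), (array([472.4, 288.3]), 0.34)]), ('round_stamp', [(array([252.2, 289.8]), 0.97), (array([290.3, 260.1]), 0.72)])]
top [('handle', [(array([444. , 322.8]), 0.68), (array([319.3, 187.7]), 0.61)]), ('caddy', [(array([440.7, 321.1]), 0.81), (array([318.6, 202.9]), 0.77)]), ('round_stamp', [])]
```

View pics/c6.png

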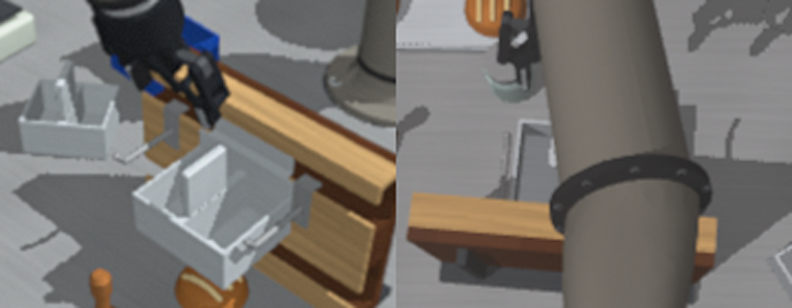

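The caddy hangs freely in the groove. Picking up the round stamp.

Run:
```python
from h import *
import pickle
np.set_printoptions(precision=1,suppress=True)
cs,ct=pickle.load(open("c0.pkl","rb"))
Rp=R.from_euler("z",-PAN[2])
h=onplane(cs,(331.1,187.8),208); print("handle in panel",Rp.apply(h-[PAN[0],PAN[1],0]))
print("stamp",onplane(cs,(290.3,260.1),0),onplane(cs,(289.4,259.2),0))
o=(R.from_euler("z",PAN[2]+np.pi/2)*R.from_euler("x",np.pi)).as_rotvec()
x,y=685,-12
manip.movep([x,y,180],o)
c=manip.capture("scene"); d=manip.spot_point(c,"round_stamp"); print([(e["uv"],round(e["conf"],2)) for e in d])
print(manip.move_l([x,y,64.5],o,rate=120,threshold=8), manip.get_state()["contact_force"])
manip.clamp(40)
s=manip.get_state(); print(s["t"],s["opening"],s["position"],s["finger_force"])
manip.move_l([x,y,264],o,rate=200)
s=manip.get_state(); print(s["t"],s["opening"],s["position"],s["contact_force"],s["ft_torque"])
c=manip.capture("scene"); cv2.imwrite("pics/s7.png",c["image"][:,:,::-1])
print([(e["uv"],round(e["conf"],2)) for e in manip.spot_point(c,"round_stamp")], project(c,s["position"]+[0,0,-64.5]))
c=manip.capture("top");print([(e["uv"],round(e["conf"],2)) for e in manip.spot_point(c,"round_stamp")], project(c,s["position"]+[0,0,-64.5]))
a=c=cv2.imread("pics/s7.png")[100:280,220:400]; cv2.imwrite("pics/c7.png",cv2.resize(a,None,fx=3.3,fy=3.3,interpolation=2))
```

```text
handle in panel [ 82.7   2.3 208. ]
stamp [681.9  -7.8   0. ] [681.3 -11.8   0. ]
[([254.1, 290.7], 0.91), ([286.9, 257.3], 0.62)]
False [ 0.1 -0.1  0.2]
24.4833 24.96559758642441 [684.8 -11.9  64.7] 39.210920113837346
25.6333 24.97715741050984 [684.2 -12.2 262.4] [ 0.3 -0.2 -2.5] [0. 0. 0.]
[([281.2, 202.8], 0.74), ([254.3, 293.6], 0.57)] [[282.8 207.3]]
[([339.3, 145.3], 0.56)] [[337.3 143.7]]
```

View pics/c7.png

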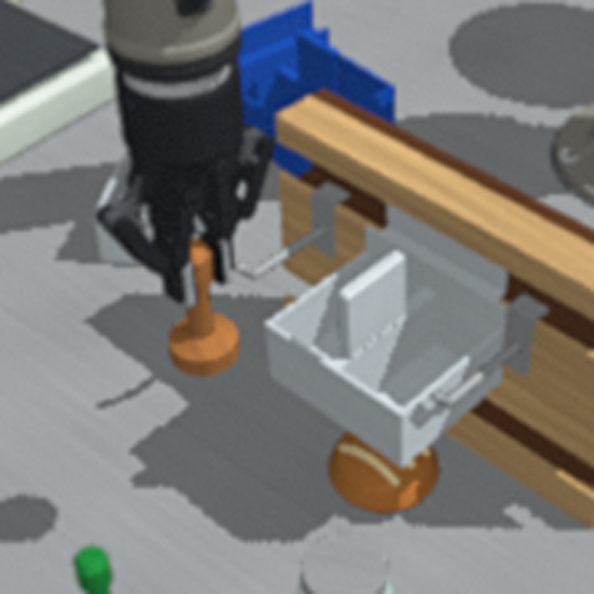

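The stamp is held upright at the knob, with its base at full-image (281.8,203). The caddy's front rim corners are at (301.2,197.6) and (342.7,224.8). I'll fit the hung caddy's pose from these and place the stamp.

Run:
```python
from h import *
import pickle
np.set_printoptions(precision=2,suppress=True)
cs,ct=pickle.load(open("c0.pkl","rb"))
Rp=R.from_euler("z",-PAN[2])
for dz in(100,97,94):
    O={(60,-72,60+dz):(301.2,197.6),(60,72,60+dz):(342.7,224.8),(60,-72,dz):(302.4,212.7),(60,72,dz):(342.7,240)}
    v,r=fit([(cs,O)],[545,40,-.06]); print(dz,v,Rp.apply([v[0]-PAN[0],v[1]-PAN[1],0]),np.abs(r).mean())
s=manip.get_state(); print(s["position"],onplane(cs,(281.8,203.0),s["position"][2]-64.5+16))
```

```text
100 [544.02  41.86  -0.06] [59.68  4.05  0.  ] 0.4791868351244659
97 [541.84  39.86  -0.06] [57.63  1.91  0.  ] 0.4516386783622366
94 [539.66  37.85  -0.06] [55.58 -0.22  0.  ] 0.4238551375176982
[684.52 -12.06 262.68] [686.72 -11.25 214.18]
```

Run:
```python
from h import *
np.set_printoptions(precision=1,suppress=True)
o=(R.from_euler("z",PAN[2]+np.pi/2)*R.from_euler("x",np.pi)).as_rotvec()
def P(x,y,z): return R.from_euler("z",PAN[2]).apply([x,y,z])+[PAN[0],PAN[1],0]
go((P(150,-36,266),o),rate=150); go((P(76,-35.5,266),o),rate=100)
go((P(76,-35.5,200),o),rate=80,th=8); 
hit=go((P(76,-35.5,172),o),rate=40,th=5)
if not hit: hit=go((P(76,-35.5,158),o),rate=15,th=4)
s=manip.get_state(); print(hit,s["t"],s["position"],s["contact_force"],s["ft_torque"])
c=manip.capture("scene"); cv2.imwrite("pics/s8.png",c["image"][:,:,::-1])
cv2.imwrite("pics/c8.png",cv2.resize(c["image"][110:270,260:440,::-1],None,fx=3.5,fy=3.5,interpolation=2))
```

```text
26.34  err [-0.6  0.3 -0.3] F [ 0.5 -0.3 -2. ]
27.24  err [-0.1 -0.2  0.2] F [ 0.6  0.1 -2.2]
28.22  err [ 0.2 -0.2 -0.4] F [ 0.8 -0.2 -0.9]
29.07  err [0.3 0.1 0.4] F [ 0.9  0.1 -2.4]
29.62 hit err [ 0.1  0.1 -6.8] F [ 0.7 -0.5  4.4]
True 29.625 [557.9   1.3 164.8] [ 0.7 -0.5  4.4] [-0.   0.1 -0. ]
```

View pics/c8.png

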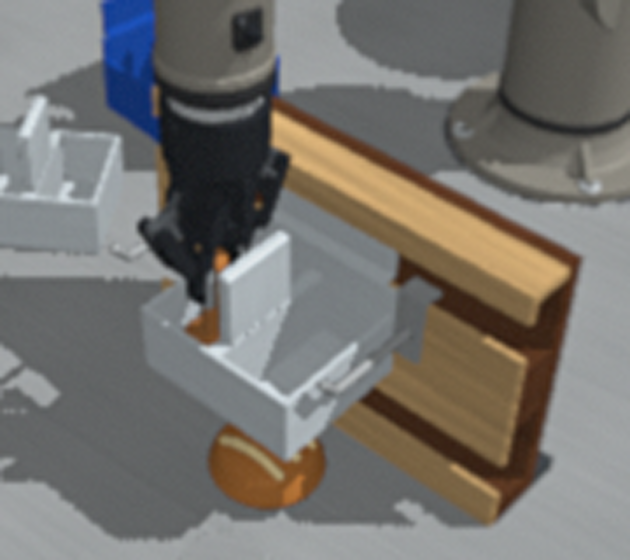

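The stamp base is inside the left (-y) bay and touched the floor at the expected height (164.8). Releasing.

Run:
```python
from h import *
np.set_printoptions(precision=1,suppress=True)
manip.open_gripper()
p=manip.get_state()["position"]
manip.move_l(p+[0,0,60],rate=80); manip.move_l(p+[0,0,150],rate=200)
manip.move_l(p+[0,-230,200],rate=250); manip.pause(.5)
c=manip.capture("scene"); print([(e["uv"],round(e["conf"],2)) for e in manip.spot_point(c,"round_stamp")],manip.get_state()["t"])
cv2.imwrite("pics/c9.png",cv2.resize(c["image"][110:270,240:440,::-1],None,fx=3.5,fy=3.5,interpolation=2))
```

```text
[([322.7, 211.8], 0.72), ([252.9, 288.6], 0.72)] 33.4833
```

View pics/c9.png

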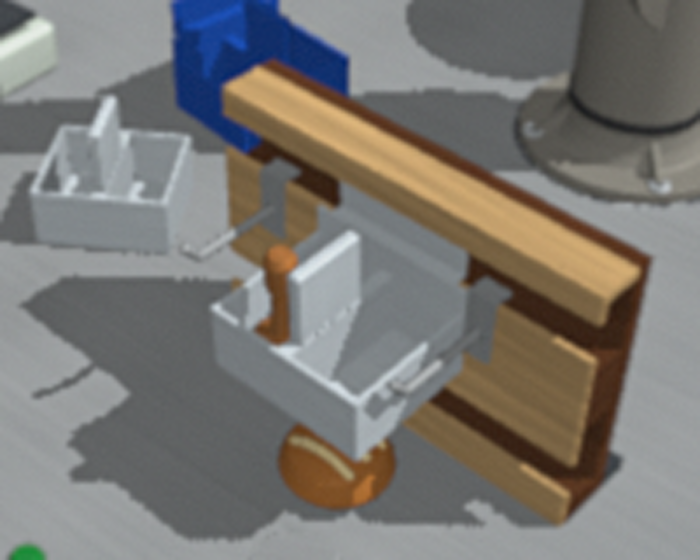

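The stamp stands upright in the left bay (about full-image (320,198)), and the caddy hangs between the hooks. Handing in.

```bash
python3 -c "
from cell import manip
print(manip.job_done())"
```

```text
the job is handed in; nothing more can be done
None
```

The caddy hangs seated in the upper groove between the hooks, and the round stamp stands upright in its -y bay. I handed the job in after about 33.5 s on the robot's clock; the hand-in call returned no verdict.

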